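Close the slipcase press to full pressure

TASK

Push the cardboard slipcase along the press bed until it is fully home against the back gauge under the head, then push the pressure lever past its first notch all the way to its second stop and leave it there. Do it all by pushing with the fingertips or the outside of the fingers: do not lift the slipcase, and leave the glue bottle, the tape roll and the brush alone.

Things in the scene. Friction and masses are not known exactly. Their poses are not given: they have to be found in the camera images.
- press: Fixed grey bench press. Origin: on the table surface, on the centre line of its feed channel; x points along the channel towards the back gauge, away from the robot, y to the left, z up. Steel bed x=-70 to 190, y=-95 to 95 mm, top 12 mm above the table. The channel is 136 mm wide between two low lips (tops 24 mm above the table, x=-50 to 150 mm).
- gauge_face (a point): Middle of the near face of the steel back gauge, the stop at the channel's end: in the press frame x=150, y=0, z=32 mm; 130 mm wide, its top 52 mm above the table. The press's grey head bridges the channel here, x=90 to 160, y=-95 to 95 mm, top 122 mm above the table. Its rubber platen comes down 16 mm per rad of the lever and stops just short of the slipcase.
- housing_top (a point): Centre of the top of the fixed lever housing, a grey block to the right of the head: x=105 to 205, y=-250 to -150 mm in the press frame, top 116 mm above the table. A thin plate in front of it, under the lever's arm, spans x=65 to 115, y=-265 to -135 mm, top at 120 mm, with a stop pin to 134 mm at each end.
- slipcase_center (a point): Centre of the loose cardboard slipcase (a closed rigid box 130 mm along the channel, 120 mm wide, 45 mm high, 0.25 to 0.45 kg; sliding it takes up to about 6 N) lying flat in the channel of the press, its underside on the bed. It starts with its far face 30 to 65 mm short of the back gauge; fully home its centre is at x=85 mm in the press frame.
- slipcase: The same slipcase; origin at the centre of its underside, its x axis along the channel away from the robot, z up.
- lever (a joint): Pressure lever angle, rad, counter-clockwise from above, hard stops at 0 and 1.2. 0: open, arm 0.6 rad to the +y side of the press's -x (starts near here). 0.6: first notch, arm along -x. 1.2: second stop, arm 0.6 rad to the -y side. Detents with crests at 0.3 and 0.9: past 0.9 it is drawn on to 1.2, short of that back to the first notch. About 5 N at the knob crosses a crest.
- lever_knob (a point): Middle of the lever's upright black knob: a vertical cylinder 16 mm in diameter, 46 mm high, from 124 to 170 mm above the table (this point is 147 mm up), 100 mm from the pivot, at the end of a thin steel arm (10 mm thick, at 125 to 135 mm above the table).
- lever_pivot (a point): The lever's vertical pivot axis, at the height of the middle of the knob; in the press frame x=150, y=-200, z=147 mm. The lever's hub there is 32 mm in diameter, top 136 mm above the table.
- glue: Bystander: white glue bottle, 40 mm in diameter, 100 mm high, standing on the table in front of the lever housing; origin at the centre of its underside.
- tape: Bystander: roll of paper tape, outer diameter 90 mm, 25 mm high, lying flat on the table to the left of the press; origin at the centre of its underside.
- brush: Bystander: hand brush lying on the table to the left of the press; origin under its middle.
Mind the look-alikes: they are no part of the job. Of the things that look like the slipcase, the smallest one is meant.

How it is judged:
By the outcome, as a careful person would: the job done as asked, in the order asked, and still so for the second after the job is handed in, with the robot touching nothing.
It also fails if it takes over 51 s, if anything falls off the work surface, if the arm or the gripper's body presses on something with over 40 N, if the wrist force passes 120 N, or if a joint passes its speed limit or range.

ROBOT

A 7-joint arm with a two-finger parallel gripper is mounted at the origin on the work surface. World frame = base frame: x ahead of the robot, y to its left, z up, the work surface at z = 0. Lengths are in m, angles in rad, forces in N, time in s.
With the tool pointing down it reaches from about 0.4 to 0.85 m from the base axis. Payload 10.4 kg.
Tool frame: the origin (TCP) lies on the centre line of the jaws, within the pads' length; the fingertips stand 14 mm ahead of it and the grasp point (between the pads) lies 5 mm behind it (manip.tip_reach is the distance from the TCP to the fingertips, in m); z points along the fingers, y is the line along which they close (so a half turn about z gives the same grasp; the last joint's range is limited). The gripper opens to 85 mm and grips with 20 to 120 N. Pads are 22 mm wide; open, the fingers measure 114 mm over their backs; the gripper's body (76 mm by 85 mm) begins 54 mm behind the grasp point. The pads swing forward as they close: fully open they stand 13 mm farther back than shut.
Start: joints at [-1.147, 0.332, -0.065, 1.46, 0.022, 1.35, -0.088], TCP at [0.27, 0.564, 0.245] pointing down, gripper open.
Joint ranges: [-2.6, 2.6], [-0.5, 2.12], [-1.47, 1.34], [0.16, 2.42], [-1.27, 4.41], [0.06, 2.06], [-2.6, 2.6]. Speed limits (rad/s): [2.22, 2.22, 2.79, 2.79, 3.14, 3.14, 3.14].

INTERFACE

Orientations are given as a unit quaternion [x, y, z, w].
In Python, from workcell import manip gives the robot as it stands.
- The arm moves only by the shell command python3 -m pendant 'ROWS' [FORCE]. ROWS is JSON, a list of rows, each a list of 7 numbers: the shift along the tool's x, y, z in units of 50 mm (1.0 is 50 mm), then the turn, a rotation vector about the tool's x, y, z in units of 8 degrees (1.0 is 8 degrees), then the opening, from -1 (shut) to 1 (fully open), so that 0 is half open. In form: [[dx, dy, dz, ax, ay, az, jaw], ...]. A call has exactly 10 rows; each row is the pose to reach, as a shift and turn from the pose commanded when the call began, along the tool's axes at that moment; what a row does not reach only later rows make up. A row lasts 1/8 s, in which the tool goes at most 62.5 mm and 10.7 degrees, less where a joint would pass 70% of its speed; a pose out of reach is approached as far as the arm can. A call with a gripper value outside its range is refused whole. The fingers move at their own pace and stop on an object; FORCE is the grip in N (left out, the last holds). Time passes only in rows, so rows that repeat a pose let the fingers close, or fill a call up. It gives the time, the measured TCP pose, the force, the opening and the grip force at its end, in the units of the state.
- manip.get_obs(): the state, without advancing time (a new reading comes with each control period).
- manip.camera(name): name is "side" or "top"; returns (picture, depth): 384x512x3 uint8, red, green, blue; 384x512 float32, m along the optical axis (not along the pixel's ray), 0 where there is no reading.
- manip.get_calibration(name): a dict with "fx", "fy", "cx", "cy" (pixels), "D" ([k1, k2, p1, p2, k3] as OpenCV has them; the pictures are not rectified), "xyz" and "orientation" of the camera in the world. Camera axes: x right, y up, looking along -z (the intrinsics and any distortion apply to the point x, -y, -z); pixel columns grow to the right and rows downward; lengths in m; the calibration is good to about 2 mm. A picture is of the moment at which its call begins. get_calibration takes no time and is no camera call.
- manip.hand_in(): hands the job in; it is judged then, once.
Trained networks look in the newest picture that a camera, given by its name, has taken for a name from the list of things; names that differ only in an ending like _2 or _b are one class to them, and where a whole thing is asked for, a point or a joint stands for the part that bears it (a point fixed in the world has none). Each returns a list of dicts, best first, with "p" (0 to 1); they miss things now and then, are a little off and sometimes report something else, mostly with a low value. They report only what shows in the picture. A call takes as long as a camera call. They do not tell look-alikes from the thing itself.
- manip.find_in(thing, camera): "box" ([left, top, right, bottom] in pixels, round what is visible of it).
- manip.trace(thing, camera): "pixels" (384x512 bool, what is visible of it) and "box" ([left, top, right, bottom] in pixels, round what is visible of it).
- manip.tip_of(thing, camera): "pixel" ([column, row] in pixels: a listed point, or the origin of a listed thing).
The state is a dict: "clock": time; "joint_pos": joint angles; "joint_velocities": joint speeds; "tau": joint torques, N m; "position": TCP position; "ee_rot": TCP orientation; "ft_force": force on the tool from outside, world axes, zero at the start; "torque": the same for the moment, N m; "grip_width": opening from 0.0 (shut) to 1.0 (fully open); "grasp_force": force on a finger pad.
Only numpy, scipy, OpenCV 4.12 (cv2) and the standard library are available. Lean on these libraries where they do the work, as an engineer would, in place of code of your own. Each camera call takes 0.05 s, during which the arm holds its last target. There are 200 camera calls.

## Working session

There is one attempt and no reset: what is moved stays moved. The work goes in short steps, Python scripts to look and compute and a shell command to move; the robot and the scene stay as the last step left them, time stands still between calls to the robot, and variables do not carry over. Pictures are saved under pics/ and viewed, at most 10 in all, crops included, and the job is handed in when it is done.

```bash
mkdir -p pics; ls
cat > h.py <<'E'
import numpy as np, cv2
from scipy.spatial.transform import Rotation as R
from workcell import manip
def ray(c,px):
    k=manip.get_calibration(c)
    K=np.array([[k['fx'],0,k['cx']],[0,k['fy'],k['cy']],[0,0,1]])
    u=cv2.undistortPoints(np.array([[px]],float),K,np.array(k['D'],float))[0,0]
    return np.array(k['xyz']),R.from_quat(k['orientation']),np.array([u[0],-u[1],-1.])
def at_depth(c,px,d):
    o,r,v=ray(c,px); return o+r.apply(v*d)
def at_z(c,px,z):
    o,r,v=ray(c,px); w=r.apply(v); return o+w*(z-o[2])/w[2]
def proj(c,P):
    k=manip.get_calibration(c)
    K=np.array([[k['fx'],0,k['cx']],[0,k['fy'],k['cy']],[0,0,1]])
    q=R.from_quat(k['orientation']).inv().apply(np.atleast_2d(P)-np.array(k['xyz']))*[1,-1,-1]
    return cv2.projectPoints(q,np.zeros(3),np.zeros(3),K,np.array(k['D'],float))[0][:,0]
def cloud(c,D):
    v,u=np.mgrid[0:384,0:512]
    k=manip.get_calibration(c)
    K=np.array([[k['fx'],0,k['cx']],[0,k['fy'],k['cy']],[0,0,1]])
    p=cv2.undistortPoints(np.stack([u.ravel(),v.ravel()],1).astype(float)[:,None],K,np.array(k['D'],float))[:,0]
    w=np.stack([p[:,0],-p[:,1],-np.ones(len(p))],1)*D.ravel()[:,None]
    return (R.from_quat(k['orientation']).apply(w)+np.array(k['xyz'])).reshape(384,512,3)
E
python3 - <<'E'
from h import *
for c in ['side','top']:
    p,d=manip.camera(c); cv2.imwrite(f'pics/{c}1.png',p[...,::-1]); np.save(f'{c}1.npy',d)
    print(c,manip.get_calibration(c))
    for t in ['slipcase','press','lever_knob','lever_pivot','housing_top','gauge_face','glue','slipcase_center']:
        for r in manip.tip_of(t,c)[:4]:
            u,v=np.array(r['pixel']).round().astype(int)
            dd=d[min(max(v,0),383),min(max(u,0),511)]
            print(c,t,round(r['p'],2),u,v,at_depth(c,r['pixel'],dd).round(3) if dd>0 else None)
E
```

```text
pics
side {'fx': 384.35954276682963, 'fy': 384.35954276682963, 'cx': 255.80185978489482, 'cy': 196.63778622880474, 'D': array([-0.01145711,  0.        ,  0.        ,  0.        ,  0.        ]), 'xyz': array([ 0.18206979, -0.49633033,  0.67559703]), 'orientation': array([ 0.40499439, -0.10899103, -0.21554347,  0.88183985])}
side slipcase 0.9 299 226 [0.572 0.005 0.057]
side slipcase 0.64 158 208 [0.303 0.199 0.064]
side slipcase 0.31 291 173 [0.698 0.235 0.012]
side press 0.57 283 238 [0.531 0.006 0.035]
side lever_knob 0.66 348 222 [ 0.607 -0.104  0.15 ]
side lever_knob 0.43 293 173 [0.703 0.232 0.012]
side lever_pivot 0.77 399 225 [ 0.704 -0.148  0.136]
side housing_top 0.72 400 232 [ 0.692 -0.165  0.135]
side housing_top 0.65 299 228 [ 0.568 -0.001  0.059]
side housing_top 0.21 306 312 [ 0.481 -0.17   0.014]
side gauge_face 0.96 331 209 [ 0.64  -0.015  0.097]
side gauge_face 0.53 302 225 [0.58  0.005 0.056]
side gauge_face 0.42 350 221 [ 0.609 -0.107  0.152]
side glue 0.91 308 308 [ 0.481 -0.172  0.03 ]
side glue 0.32 281 236 [0.533 0.015 0.035]
side slipcase_center 0.77 238 377 [ 
[... 485 characters left out ...]
.067]
top slipcase 0.78 368 273 [ 0.313 -0.207  0.064]
top slipcase 0.66 349 118 [ 0.706 -0.161  0.142]
top slipcase 0.58 266 168 [0.597 0.049 0.06 ]
top press 0.71 264 189 [0.541 0.055 0.057]
top lever_knob 0.58 326 153 [ 0.612 -0.093  0.159]
top lever_pivot 0.6 349 118 [ 0.704 -0.161  0.141]
top housing_top 0.66 342 121 [ 0.7   -0.144  0.138]
top housing_top 0.27 325 155 [ 0.611 -0.093  0.141]
top gauge_face 0.28 345 120 [ 0.703 -0.151  0.137]
top glue 0.61 335 203 [ 0.502 -0.14   0.028]
top glue 0.44 345 122 [ 0.697 -0.15   0.138]
top slipcase_center 0.98 372 272 [ 0.316 -0.217  0.067]
top slipcase_center 0.9 272 167 [0.599 0.033 0.06 ]
top slipcase_center 0.76 185 277 [0.315 0.265 0.068]
```

View pics/top1.png

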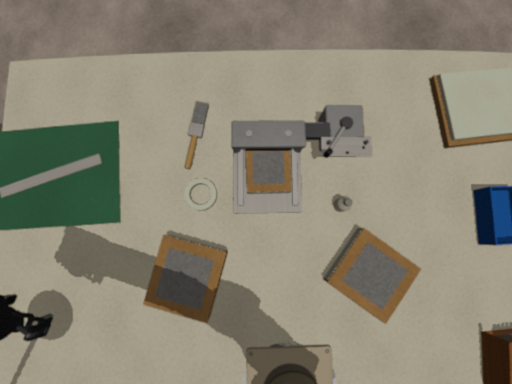

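View pics/side1.png

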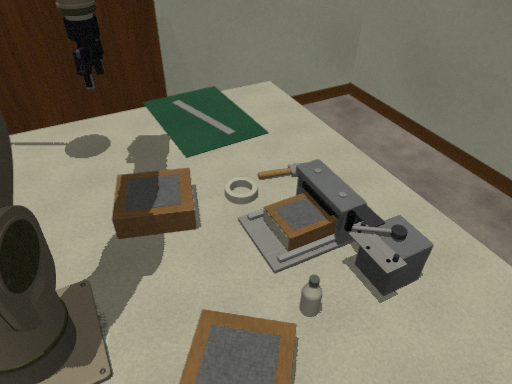

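The look-alikes in the top view are the large boxes at (187,277) and (372,274) on the open table, and the small one at (269,171) in the press channel. The last one fits: it is the smallest and lies in the channel between the lips. I'll confirm it in a crop and fit the press pose.

Run:
```python
from h import *
im=cv2.imread('pics/top1.png'); cv2.imwrite('pics/crop1.png',cv2.resize(im[95:220,215:385],None,fx=4.5,fy=4.5,interpolation=cv2.INTER_CUBIC))
from scipy.optimize import minimize
D=np.load('top1.npy');P=cloud('top',D)
D2=np.load('side1.npy');P2=cloud('side',D2)
def rect(P,lo,hi,xl,xh,yl,yh,n):
    m=(P[...,2]>lo)&(P[...,2]<hi)&(P[...,0]>xl)&(P[...,0]<xh)&(P[...,1]>yl)&(P[...,1]<yh)
    q=P[m]; r=cv2.minAreaRect((q[:,:2]*1000).astype(np.float32)); print(n,len(q),np.round(r[0],1),np.round(r[1],1),round(r[2],1),'z',np.median(q[:,2]).round(4))
for n,Q in(('top',P),('side',P2)):
    rect(Q,.112,.135,.63,.78,-.08,.2,n+' head')
    rect(Q,.05,.07,.45,.66,-.05,.12,n+' case')
    rect(Q,.004,.02,.4,.55,-.06,.16,n+' bed')
    rect(Q,.105,.13,.66,.80,-.25,-.1,n+' housing')
    rect(Q,.145,.2,.57,.66,-.16,-.05,n+' knob')
    rect(Q,.128,.142,.67,.76,-.2,-.12,n+' hub')
    m=(Q[...,0]>.4)&(Q[...,0]<.45)&(Q[...,1]>-.05)&(Q[...,1]<.1); print('table z',np.median(Q[m][:,2]))
```

```text
top head 2211 [675.6  30.1] [218.6  72. ] 88.9 z 0.1226
top case 1843 [592.   27.1] [117.  153.3] 0.3 z 0.0579
top bed 1326 [474.8  50.2] [219.2 149.2] 90.0 z 0.0126
top housing 1138 [ 706.2 -160.6] [ 91.7 120. ] 0.2 z 0.117
top knob 51 [614.6 -98.5] [13.8 13.5] 76.7 z 0.1693
top hub 140 [ 691.4 -147.4] [28.3 48.3] 33.2 z 0.1364
table z 0.003126907552568836
side head 1803 [672.5  29. ] [217.9  72.2] 89.0 z 0.1209
side case 1982 [594.3  34.3] [129.7 169.5] 0.9 z 0.0564
side bed 1465 [513.7  44.5] [191.   73.3] 89.6 z 0.0113
side housing 1348 [ 705.2 -154.6] [109.   90.2] 89.9 z 0.1152
side knob 104 [ 612.4 -101. ] [15.6 14.8] 70.9 z 0.1629
side hub 203 [ 689.5 -157.5] [31.4 42.2] 81.4 z 0.1346
table z -0.0007419575754930019
```

View pics/crop1.png

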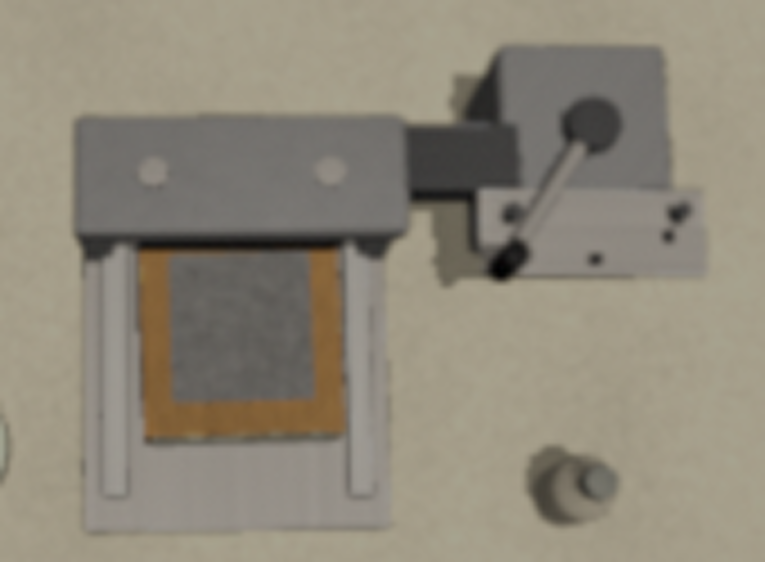

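The crop confirms it: the small grey-topped box sits in the channel, crop (240,340), with its far end under the head. The lever knob is at crop (508,262), on the open side. Next is a fit of the press pose from these corners.

Run:
```python
from h import *
from scipy.optimize import least_squares
# crop px -> (press x,y,z)
C=[((75,236),(90,95,122)),((405,236),(90,-95,122)),((78,117),(160,95,122)),((409,117),(160,-95,122)),((85,531),(-70,95,12)),((388,529),(-70,-95,12)),
((500,47),(205,-150,116)),((662,47),(205,-250,116)),((592,124),(150,-200,136)),((707,187),(115,-265,120)),((704,276),(65,-265,120))]
px=np.array([[215+a/4.5-.4,95+b/4.5-.4] for (a,b),_ in C]); Q=np.array([q for _,q in C])/1000
def T(p,q): return R.from_euler('z',p[2]).apply(q)+[p[0],p[1],0]
f=lambda p:(proj('top',T(p,Q))-px).ravel()
s=least_squares(f,[.55,.03,0],loss='soft_l1'); p=s.x
print('press',p.round(4),'yaw deg',np.degrees(p[2]).round(2)); print(f(p).reshape(-1,2).round(1).tolist())
np.save('press.npy',p)
inv=lambda w:R.from_euler('z',-p[2]).apply(w-np.array([p[0],p[1],0]))*1000
for n,a,z in(('case nl',(145,438),.057),('case nr',(345,434),.057)): 
    print(n,inv(at_z('top',np.array([215+a[0]/4.5-.4,95+a[1]/4.5-.4]),z)).round(1))
k=inv(np.array([.6135,-.0995,.147])); d=k[:2]-[150,-200]; print('knob press',k.round(1),np.hypot(*d),'lever',.6-np.arctan2(d[1],-d[0]))
for n,q in (('home near mid',(20,0,30)),('pivot',(150,-200,147)),('gauge',(150,0,32))): print(n,T(p,np.array(q)/1000).round(4))
o=manip.get_obs(); print(o['clock'],o['position'],R.from_quat(o['ee_rot']).as_matrix().round(3).tolist(),o['grip_width'])
# side depth check of near face of case
P2=cloud('side',np.load('side1.npy')); w=inv(P2.reshape(-1,3)); m=(abs(w[:,1])<40)&(w[:,2]>25)&(w[:,2]<50)&(w[:,0]<40)&(w[:,0]>-90); print('nearface side',m.sum(),np.median(w[m],0).round(1))
m=(abs(w[:,1])<62)&(w[:,2]>53)&(w[:,2]<61)&(w[:,0]<80)&(w[:,0]>-90); print('case side bounds',w[m].min(0),w[m].max(0))
```

```text
press [ 0.5496  0.0465 -0.0177] yaw deg -1.01
[[-0.5, -0.1], [1.2, -0.4], [-1.0, -0.2], [-0.6, -0.5], [-0.4, 0.4], [0.6, 0.4], [-0.7, -0.6], [0.9, -0.4], [0.8, 0.1], [-0.9, 1.2], [1.0, 0.4]]
case nl [-16.9  55.9  57. ]
case nr [-15.2 -62.8  57. ]
knob press [  66.4 -144.8  147. ] 100.12355845861882 lever 0.016561182451209855
home near mid [0.5696 0.0461 0.03  ]
pivot [ 0.6961 -0.1561  0.147 ]
gauge [0.6996 0.0438 0.032 ]
0.9 [0.27002929 0.56367394 0.2453452 ] [[-0.902, 0.432, 0.0], [0.432, 0.902, 0.0], [0.0, 0.0, -1.0]] 1.0021293422838082
nearface side 144 [-18.2  -1.4  37.6]
case side bounds [-19.9623534  -61.99769435  53.03246599] [79.8843891  57.86250961 59.48344631]
```

```bash
python3 -m pendant '[[-0.42,-0.37,0,0,0,-0.15,0],[-1.27,-1.12,0,0,0,-0.46,0],[-2.2,-1.94,0,0,0,-0.8,0],[-3.13,-2.76,0,0,0,-1.14,0],[-4.06,-3.59,0,0,0,-1.47,0],[-5.07,-4.48,0,0,0,-1.84,0],[-6.0,-5.3,0,0,0,-2.18,0],[-6.93,-6.13,0,0,0,-2.52,0],[-7.77,-6.87,0,0,0,-2.82,0],[-8.45,-7.47,0,0,0,-3.07,0]]'
python3 - <<'E'
from h import *
p=np.load('press.npy');o=manip.get_obs(); inv=lambda w:R.from_euler('z',-p[2]).apply(w-np.array([p[0],p[1],0]))*1000
print(inv(o['position']).round(1),(R.from_euler('z',-p[2])*R.from_quat(o['ee_rot'])).as_matrix().round(3).tolist(),o['grip_width'],o['ft_force'])
E
```

```text
clock: 2.15
position: [0.4903, 0.0416, 0.2457]
ee_rot: [0.009, 1.0, 0.0, 0.0]
ft_force: [0.5, 0.9, -0.2]
grip_width: 0.499
grasp_force: 0.0
[-59.2  -6.  245.7] [[-1.0, 0.001, 0.001], [0.001, 1.0, 0.0], [-0.001, 0.0, -1.0]] 0.4989304611281086 [ 0.45274977  0.92348768 -0.18967775]
```

```bash
python3 -m pendant '[[0,0,0.5,0,0,0,0],[0,0,1.1,0,0,0,0],[0,0,1.7,0,0,0,0],[0,0,2.3,0,0,0,0],[0,0,2.9,0,0,0,0],[0,0,3.4,0,0,0,0],[0,0,3.8,0,0,0,0],[0,0,4.0,0,0,0,0],[0,0,4.1,0,0,0,0],[0,0,4.1,0,0,0,0]]'
python3 - <<'E'
from h import *
p=np.load('press.npy');o=manip.get_obs(); inv=lambda w:R.from_euler('z',-p[2]).apply(w-np.array([p[0],p[1],0]))*1000
print(inv(o['position']).round(1),o['grip_width'],o['ft_force'],manip.tip_reach)
im,d=manip.camera('side'); cv2.imwrite('pics/side2.png',cv2.resize(im[130:330,190:430,::-1],None,fx=3,fy=3))
E
```

```text
clock: 3.4
position: [0.4899, 0.0444, 0.0406]
ee_rot: [0.009, 1.0, 0.0, 0.0]
ft_force: [-1.3, -0.2, 0.2]
grip_width: 0.501
grasp_force: 0.0
[-59.7  -3.2  40.6] 0.5010798725047274 [-1.28392616 -0.1579182   0.18787763] 0.014
```

View pics/side2.png

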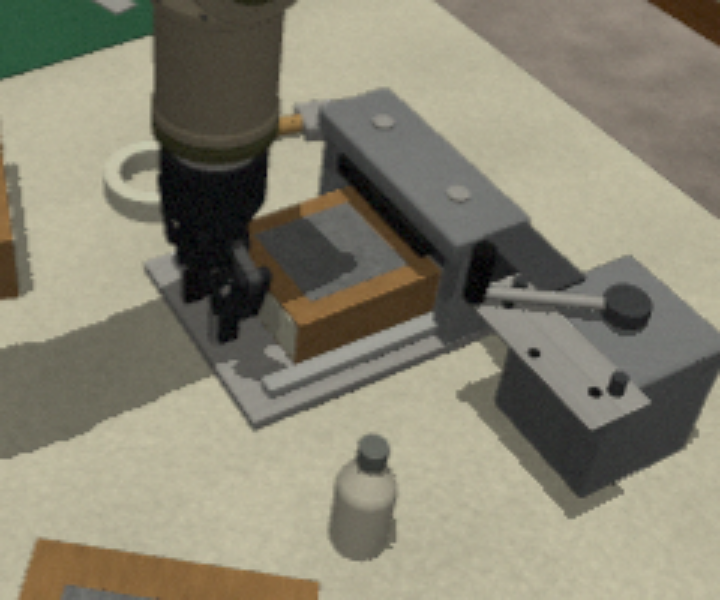

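The picture shows both fingers lowered over the bed in front of the case's near face, at crop (230,310), clear of the lips. Now I push along −tool x.

```bash
python3 -m pendant '[[-0.2,0,0,0,0,0,0],[-0.4,0,0,0,0,0,0],[-0.55,0,0,0,0,0,0],[-0.68,0,0,0,0,0,0],[-0.8,0,0,0,0,0,0],[-0.92,0,0,0,0,0,0],[-1.04,0,0,0,0,0,0],[-1.14,0,0,0,0,0,0],[-1.22,0,0,0,0,0,0],[-1.28,0,0,0,0,0,0]]'
cat > st.py <<'E'
from h import *
p=np.load('press.npy');o=manip.get_obs(); inv=lambda w:R.from_euler('z',-p[2]).apply(w-np.array([p[0],p[1],0]))*1000
print(inv(o['position']).round(1),o['grip_width'],R.from_euler('z',-p[2]).apply(o['ft_force']).round(1))
E
python3 st.py
```

```text
clock: 4.7
position: [0.5539, 0.0431, 0.0403]
ee_rot: [0.009, 1.0, 0.0, -0.0]
ft_force: [-2.0, 0.5, -1.8]
grip_width: 0.504
grasp_force: 0.8
[ 4.3 -3.3 40.3] 0.5037053535942502 [-2.   0.4 -1.8]
```

```bash
python3 -m pendant '[[-0.02,0,0,0,0,0,0],[-0.04,0,0,0,0,0,0],[-0.06,0,0,0,0,0,0],[-0.08,0,0,0,0,0,0],[-0.1,0,0,0,0,0,0],[-0.11,0,0,0,0,0,0],[-0.12,0,0,0,0,0,0],[-0.13,0,0,0,0,0,0],[-0.14,0,0,0,0,0,0],[-0.14,0,0,0,0,0,0]]'; python3 st.py
```

```text
clock: 5.95
position: [0.5582, 0.0431, 0.0401]
ee_rot: [0.009, 1.0, 0.0, -0.003]
ft_force: [-16.5, -0.4, 11.1]
grip_width: 0.499
grasp_force: 7.9
[ 8.7 -3.3 40.1] 0.49899070251616023 [-16.5  -0.7  11.1]
```

```bash
python3 -m pendant '[[-0.01,0,0,0,0,0,0],[-0.02,0,0,0,0,0,0],[-0.03,0,0,0,0,0,0],[-0.03,0,0,0,0,0,0],[-0.03,0,0,0,0,0,0],[-0.03,0,0,0,0,0,0],[-0.03,0,0,0,0,0,0],[-0.03,0,0,0,0,0,0],[-0.03,0,0,0,0,0,0],[-0.03,0,0,0,0,0,0]]'; python3 st.py
```

```text
clock: 7.2
position: [0.5583, 0.043, 0.0398]
ee_rot: [0.009, 1.0, 0.0, -0.004]
ft_force: [-22.1, 0.2, 16.3]
grip_width: 0.498
grasp_force: 11.4
[ 8.7 -3.3 39.8] 0.4979562832758739 [-22.1  -0.2  16.3]
```

```bash
python3 -m pendant '[[0.08,0,0,0,0,0,0],[0.3,0,0,0,0,0,0],[0.7,0,0,0,0,0,0],[0.9,0,-0.2,0,0,0,0],[1.0,0,-0.8,0,0,0,-1],[1.0,0,-1.6,0,0,0,-1],[1.0,0,-2.4,0,0,0,-1],[1.0,0,-3.2,0,0,0,-1],[1.0,0,-3.8,0,0,0,-1],[1.0,0,-4.0,0,0,0,-1]]'; python3 st.py
python3 - <<'E'
from h import *
p=np.load('press.npy'); inv=lambda w:(R.from_euler('z',-p[2]).apply(w-np.array([p[0],p[1],0]))*1000)
im,d=manip.camera('side'); cv2.imwrite('pics/side3.png',cv2.resize(im[130:330,190:430,::-1],None,fx=3,fy=3))
w=inv(cloud('side',d).reshape(-1,3))
m=(abs(w[:,1])<40)&(w[:,2]>25)&(w[:,2]<50)&(w[:,0]<60)&(w[:,0]>-60); print('nearface',m.sum(),np.median(w[m],0).round(1))
q=w[m]; print('slope x vs y',np.polyfit(q[:,1],q[:,0],1) if len(q)>20 else '')
E
```

```text
clock: 8.45
position: [0.5131, 0.0438, 0.2428]
ee_rot: [0.009, 1.0, 0.001, 0.002]
ft_force: [-0.3, 0.1, -0.7]
grip_width: -0.001
grasp_force: 0.0
[-36.5  -3.3 242.8] -0.0006568277902325374 [-0.3  0.1 -0.7]
nearface 138 [17.9 -1.7 37.6]
slope x vs y [-5.45053516e-03  1.78208483e+01]
```

View pics/side3.png

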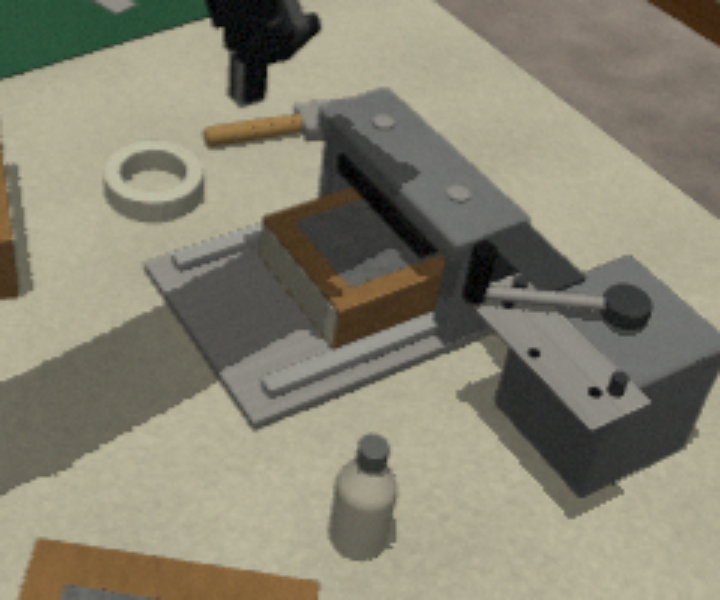

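The case sits under the head against the gauge: near edge at crop (300,290), stopped firmly at 22 N with no further advance, and square. Next I go beside the knob at crop (480,272) with the fingers shut.

```bash
python3 -m pendant '[[-0.3,-0.3,0,0,0,0,-1],[-0.8,-0.75,0,0,0,0,-1],[-1.3,-1.2,0,0,0,0,-1],[-1.75,-1.6,0,0,0,0,-1],[-2.0,-1.83,0,0,0,0,-1],[-2.0,-1.83,0.4,0,0,0,-1],[-2.0,-1.83,0.9,0,0,0,-1],[-2.0,-1.83,1.4,0,0,0,-1],[-2.0,-1.83,1.7,0,0,0,-1],[-2.0,-1.83,1.7,0,0,0,-1]]'; python3 st.py
python3 - <<'E'
from h import *
im,d=manip.camera('side'); cv2.imwrite('pics/side4.png',cv2.resize(im[130:330,190:430,::-1],None,fx=3,fy=3))
E
```

```text
clock: 9.75
position: [0.6098, -0.0492, 0.1542]
ee_rot: [0.009, 1.0, -0.0, -0.001]
ft_force: [0.2, 0.8, 0.5]
grip_width: 0.001
grasp_force: 0.0
[ 61.8 -94.6 154.2] 0.0010358626253564754 [0.2 0.8 0.5]
```

View pics/side4.png

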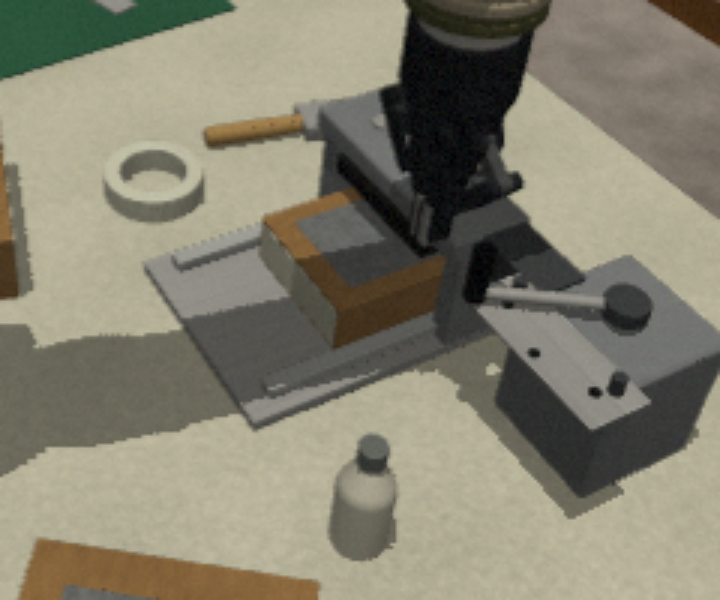

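Fingertips hang left of the knob at crop (425,240), level with its upper part and clear of it. Push the knob, following its arc.

```bash
python3 -m pendant '[[0,-0.2,-0.06,0,0,0,-1],[0,-0.4,-0.06,0,0,0,-1],[0,-0.55,-0.06,0,0,0,-1],[0.02,-0.72,-0.06,0,0,0,-1],[0.05,-0.9,-0.06,0,0,0,-1],[0.09,-1.08,-0.06,0,0,0,-1],[0.13,-1.26,-0.06,0,0,0,-1],[0.17,-1.42,-0.06,0,0,0,-1],[0.18,-1.56,-0.06,0,0,0,-1],[0.19,-1.66,-0.06,0,0,0,-1]]'; python3 st.py
python3 - <<'E'
from h import *
im,d=manip.camera('side'); cv2.imwrite('pics/side5.png',cv2.resize(im[130:330,190:430,::-1],None,fx=3,fy=3))
E
```

```text
clock: 11.05
position: [0.5995, -0.1329, 0.1584]
ee_rot: [0.009, 1.0, -0.0, 0.0]
ft_force: [0.3, -0.2, 0.1]
grip_width: 0.003
grasp_force: 0.0
[  53.  -178.5  158.4] 0.0031368897782382606 [ 0.3 -0.2  0.1]
```

View pics/side5.png

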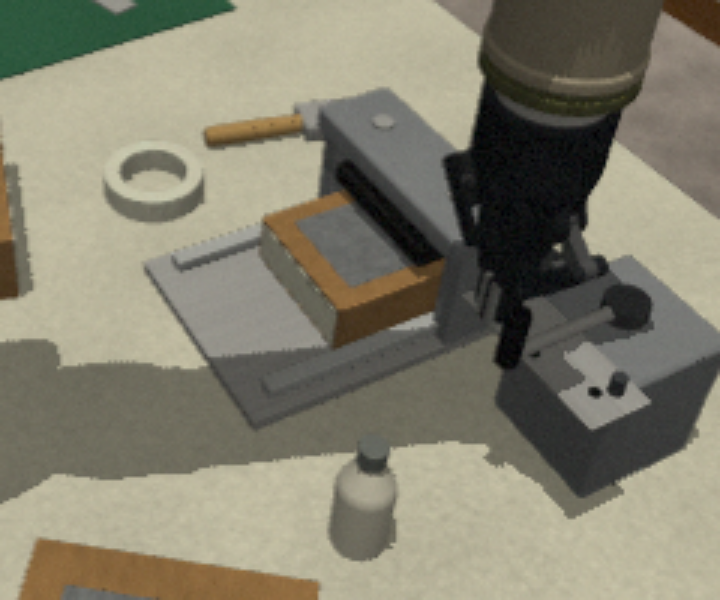

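The knob is at the first notch, crop (513,337), with the fingers just beside it. I continue along the arc to the second stop.

```bash
python3 -m pendant '[[0,-0.12,0,0,0,0,-1],[-0.01,-0.26,0,0,0,0,-1],[-0.03,-0.4,0,0,0,0,-1],[-0.06,-0.54,0,0,0,0,-1],[-0.09,-0.68,0,0,0,0,-1],[-0.13,-0.82,0,0,0,0,-1],[-0.17,-0.94,0,0,0,0,-1],[-0.2,-1.04,0,0,0,0,-1],[-0.22,-1.1,0,0,0,0,-1],[-0.22,-1.12,0,0,0,0,-1]]'; python3 st.py
```

```text
clock: 12.35
position: [0.6095, -0.1886, 0.1582]
ee_rot: [0.009, 1.0, 0.0, 0.0]
ft_force: [0.1, 0.6, 0.4]
grip_width: -0.002
grasp_force: 0.0
[  64.1 -234.   158.2] -0.001793720420078212 [0.1 0.6 0.4]
```

```bash
python3 -m pendant '[[0,-0.02,0,0,0,0,-1],[0,-0.04,0,0,0,0,-1],[0,-0.06,0,0,0,0,-1],[0,-0.08,0,0,0,0,-1],[0,-0.08,0,0,0,0,-1],[0,-0.08,0,0,0,0,-1],[0,-0.08,0,0,0,0,-1],[0,-0.08,0,0,0,0,-1],[0,-0.08,0,0,0,0,-1],[0,-0.08,0,0,0,0,-1]]'; python3 st.py
```

```text
clock: 13.6
position: [0.6096, -0.19, 0.1582]
ee_rot: [0.008, 1.0, 0.001, -0.0]
ft_force: [-2.2, 7.9, 2.0]
grip_width: 0.003
grasp_force: 4.0
[  64.2 -235.4  158.2] 0.002619770272043468 [-2.3  7.9  2. ]
```

The knob is against the second stop: 7.9 N with no further motion. Back away, lift clear and look.

```bash
python3 -m pendant '[[0,0.1,0,0,0,0,-1],[0,0.3,0,0,0,0,-1],[0,0.6,0,0,0,0,-1],[0,0.6,-0.5,0,0,0,-1],[0,0.6,-1.2,0,0,0,-1],[0.4,0.6,-2.0,0,0,0,-1],[1.2,0.6,-2.4,0,0,0,-1],[2.2,0.6,-2.4,0,0,0,-1],[3.0,0.6,-2.4,0,0,0,-1],[3.4,0.6,-2.4,0,0,0,-1]]'; python3 st.py
python3 - <<'E'
from h import *
p=np.load('press.npy'); inv=lambda w:(R.from_euler('z',-p[2]).apply(w-np.array([p[0],p[1],0]))*1000)
im,d=manip.camera('side'); w=inv(cloud('side',d).reshape(-1,3))
cv2.imwrite('pics/side6.png',cv2.resize(im[130:330,190:430,::-1],None,fx=3,fy=3))
im2,d2=manip.camera('top'); w2=inv(cloud('top',d2).reshape(-1,3))
for q in(w,w2):
    m=(q[:,2]>145)&(q[:,2]<172)&(q[:,0]>30)&(q[:,0]<90)&(q[:,1]<-120)&(q[:,1]>-290)
    print(m.sum()); 
    if m.any():
        k=np.median(q[m],0); print(k.round(1),'lever',.6-np.arctan2(k[1]+200,150-k[0]))
m=(abs(w[:,1])<40)&(w[:,2]>25)&(w[:,2]<50)&(w[:,0]<60)&(w[:,0]>-60); print('nearface',m.sum(),np.median(w[m],0).round(1))
E
```

```text
clock: 14.85
position: [0.4384, -0.1588, 0.2785]
ee_rot: [0.009, 1.0, 0.0, 0.0]
ft_force: [0.3, -0.2, 0.4]
grip_width: 0.0
grasp_force: 0.0
[-107.6 -207.2  278.5] 0.0001860451136603267 [ 0.3 -0.2  0.4]
135
[  63.  -260.8  162.4] lever 1.2098077697545588
49
[  67.1 -253.4  167.8] lever 1.172249634925367
nearface 104 [17.8 10.5 34.3]
```

View pics/side6.png

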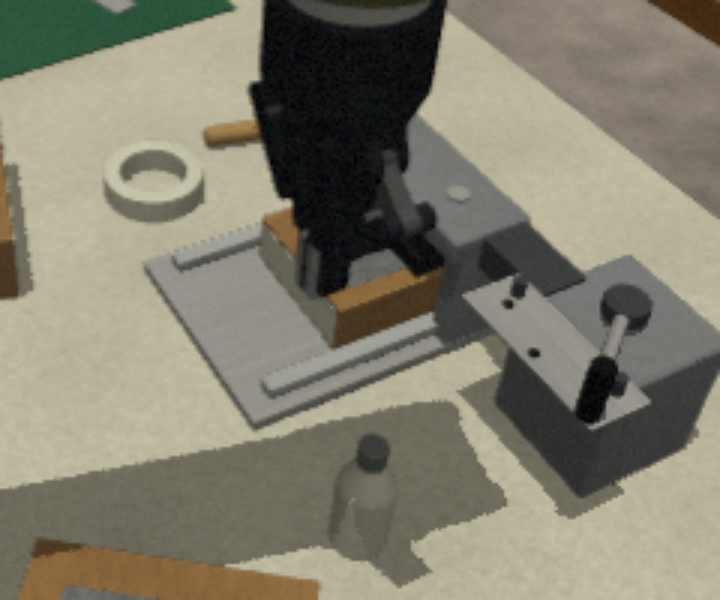

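The lever is at its second stop (knob at crop (597,390), angle about 1.2 rad). The slipcase is still home, the bystanders are untouched, and the hand is high above everything. Hand in.

```bash
python3 -c "
from workcell import manip
print(manip.hand_in())"
```

```text
the job is handed in; nothing more can be done
None
```

The slipcase is fully home against the back gauge, the lever is at its second stop (about 1.2 rad), and the job was handed in at about 15 s with the bystanders left alone and the robot touching nothing.

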